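# Clamp the litho stone with the removable crank

## Robot

A 6-joint arm with a two-finger parallel gripper is mounted at the origin on the work surface. World frame = base frame: x ahead of the robot, y to its left, z up, the work surface at z = 0. Lengths are in m, angles in rad, forces in N, time in s.
With the tool pointing down it reaches from about 0.25 to 0.775 m from the base axis. Payload 4 kg.
Tool frame: the origin (TCP) lies at the very end of the fingers, on their centre line; the grasp point (between the pads) lies 19 mm behind it; z points along the fingers, y is the line along which they close (so a half turn about z gives the same grasp; the last joint's range is limited). The gripper opens to 94 mm and grips with 3 to 60 N. Pads are 16 mm wide; open, the fingers measure 119 mm over their backs; the gripper's body (75 mm by 177 mm) begins 78 mm behind the grasp point.
Start: joints at [1.184, 0.087, 1.371, -0, 1.684, -0.103], TCP at [0.154, 0.528, 0.183] pointing down, gripper open.
Joint ranges: [-3.1, 3.1], [-0.76, 2.03], [0.27, 2.55], [-1.08, 4.22], [0.17, 2.65], [-2.57, 2.57]. Speed limits (rad/s): [2.79, 2.79, 3.14, 3.14, 3.14, 3.14].

## Interface

Orientations are given as [roll, pitch, yaw] about the fixed x, y, z axes, in that order (R = Rz(yaw) Ry(pitch) Rx(roll)).
In Python, from bench import robot, vision gives the robot as it stands.
- The arm moves only by the shell command python3 -m crank 'ROWS'. ROWS is JSON, a list of rows, each a list of 3 entries, a list of its own where there are three numbers: the closure, from 0 (fully open) to 1 (shut), then the shift along the tool's x, y, z in m, then the turn, a rotation vector about the tool's x, y, z in degrees. A call has 1 to 8 rows; each row shifts and turns the commanded pose from where the row before left it, along the tool's axes as they then stand; what a row does not reach is not made up. A row lasts 1/10 s, in which the tool goes at most 50 mm and 8.59 degrees, less where a joint would pass 70% of its speed; a pose out of reach is approached as far as the arm can. A call with a gripper value outside its range is refused whole. The fingers move at their own pace and stop on an object; the grip force is fixed at half the most. Time passes only in rows, so rows that do not move let the fingers close. It gives the time, the measured TCP pose, the force, the opening and the grip force at its end, in the units of the state.
- robot.get_obs(): the state, without advancing time (a new reading comes with each control period).
- vision.snapshot(name): name is "scene" or "side" or "wrist"; returns a dict with "color" (384x512x3 uint8, red, green, blue), "z_map" (384x512 float32, m along the optical axis (not along the pixel's ray), 0 where there is no reading), "fx", "fy", "cx", "cy" (pixels), "R" (3x3) and "t" (3): a world point X has camera coordinates R X + t. Camera axes: x right, y down, z forward; pixel columns grow to the right and rows downward; lengths in m; the calibration is good to about 2 mm. A picture is of the moment at which its call begins.
- robot.close_job(): hands the job in; it is judged then, once.
The state is a dict: "time": time; "joint_positions": joint angles; "qvel": joint speeds; "joint_torque": joint torques, N m; "tool_pos": TCP position; "ee_rot": TCP orientation; "wrist_force": force on the tool from outside, world axes, zero at the start; "wrist_torque": the same for the moment, N m; "width": finger opening in m; "finger_force": force on a finger pad.
Only numpy, scipy, OpenCV 4.12 (cv2) and the standard library are available. Lean on these libraries where they do the work, as an engineer would, in place of code of your own. Each camera call takes 0.05 s, during which the arm holds its last target. There are 200 camera calls.

## Task

Clamp the stone on the press bed: fit the loose crank fully home on the square shaft without forcing it, then turn it clockwise until the jaw grips the stone firmly, but do not overtighten, or the stone's edge will chip. Then lift the crank off and lay it flat on the rubber mat, leaving the stone clamped and the ink tin, palette knife and roller where they are.

Things in the scene. Friction and masses are not known exactly. Their poses are not given: they have to be found in the camera images.
- bed: Fixed dark steel plate 390 x 170 x 12 mm; a grey gearbox 80 x 90 mm, 72 mm high over the table, stands near its robot-side end. Origin on the table, straight under the axis of the square shaft that rises from the middle of the gearbox. +x runs along the plate from gearbox to jaw, stone and stop bar; +y left of that, z up. At the start the shaft's flats are parallel to the bed's x and y.
- seat (a point): On the shaft's axis, on top of its round collar (32 mm diameter, 82 mm above the table), where the crank's underside rests when fully home. From here the square steel shaft, 12 mm wide, rises 26 mm; its top 4 mm are 11 mm wide. x and y turn with the shaft and start parallel to the bed's.
- shaft_tip (a point): Top of the square shaft, 26 mm above the seat. The shaft turns stiffly and stays where it is left. From its start it turns only clockwise seen from above, up to 3 rad, and drives the jaw out 10 mm per rad.
- crank: Loose steel crank, about 0.45 kg, lying flat on the mat, socket mouth down. Origin: centre of the hub's underside; z up; +x from the hub along the arm. Hub: block 34 x 34 mm, 50 mm high, sides along the crank's x and y. Arm: flat bar 18 mm wide, 12 mm thick, level with the underside. At x = 80 mm an upright wooden grip, 22 mm diameter, from 18 to 70 mm above the underside, spins freely.
- hub_top (a point): Centre of the hub's top, 50 mm above the crank's origin. A square hole 13.2 mm wide goes right through the hub along z, its sides parallel to the hub's, so that it fits the shaft in four ways; its lower mouth is chamfered 1.2 mm.
- handle (a point): Middle of the crank's wooden grip, 80 mm along the crank's x, 48 mm above its underside. Pushed there square to the arm, the crank takes 3 to 6 N while the jaw runs free, and 1.25 N more for every 10 N of clamping force. 4 to 5 N more than when running free is a firm clamp; 10 N more is too tight. Let go, the screw holds, giving back only what exceeds about 40 N.
- jaw: Upright steel jaw with a wooden face, 110 mm wide, 19 mm thick, its top 58 mm above the table. It slides along the bed's +x as the shaft turns clockwise. Its origin lies at the bed's origin at the start and travels with the jaw.
- jaw_face (a point): Middle of the jaw's wooden face that meets the stone: 78 mm along the bed's x from the shaft axis at the start, 36 mm above the table.
- stone: Loose litho stone, about 4.5 kg, 150 (x) x 130 (y) x 60 mm, lying on the plate (top 72 mm above the table) against the stop bar. Origin: centre of its underside; axes parallel to the bed's. Its face towards the jaw, 75 mm from the origin, is 6 to 15 mm from the jaw face at the start. It need not be handled.
- stop_bar: Fixed dark wooden bar across the bed, 24 x 150 x 36 mm, against the stone's far side. Origin: centre of its underside, on the plate.
- mat: Fixed black rubber mat 240 (x) x 220 (y) x 4 mm on the table, left or right of the bed. Origin: centre of its underside.
- ink_tin: Loose ink tin, 72 mm diameter, 55 mm high, on a plywood board on the side of the bed away from the mat. Leave alone. Origin: centre of its underside.
- knife: Loose palette knife 150 mm long lying on the plywood board. Leave alone. Origin within its length.
- brayer: Loose ink roller on the plywood board: rubber drum 36 mm diameter, 90 mm long, wooden handle. Leave alone. Origin under the drum's middle.

How it is judged:
On the way, in this order (a step that is already met when the one before it is completed fails the run):
1. the crank is fully home on the square shaft (z of crank in the frame of seat below 0.003 m and horizontal distance between crank and seat below 0.004 m and angle between crank's own z axis and vertical below 0.08 rad), for 0.2 s.
2. with the crank on the shaft, the jaw grips the stone (all of step 1 and contact force between jaw and stone above 10 N), for 0.2 s.
3. the crank is off the shaft and laid on the mat, the stone still clamped (contact force between jaw and stone above 10 N and x of crank in the frame of mat between -0.1 and 0.1 m and y of crank in the frame of mat between -0.09 and 0.09 m and z of crank in the frame of mat below 0.008 m and angle between crank's own z axis and vertical below 0.1 rad and linear speed of crank below 0.02 m/s), for 0.2 s.
At the end, for the whole second after the job is handed in: The jaw still presses on the stone with more than 10 N; the crank lies flat (within 0.1 rad) and at rest on the rubber mat, its hub's centre over the mat (all of step 3); the robot touches nothing.
It fails at once if the jaw presses on the stone with more than 100 N (contact force between jaw and stone above 100 N).
It fails at once if while it is being fitted (nothing clamped yet), the crank is pressed on the shaft with more than 40 N before it is home (contact force between crank and bed above 40 N and z of crank in the frame of seat above 0.006 m and contact force between jaw and stone below 1 N).
It fails at once if the stone is shifted more than 10 mm (distance of stone from where it was at the start of the episode above 0.01 m).
It fails at once if the ink tin, palette knife or roller is moved more than 20 mm (distance of any of ink_tin, knife, brayer from where it was at the start of the episode above 0.02 m).
It also fails if it takes over 72 s, if anything falls off the work surface, if the arm or the gripper's body presses on something with over 40 N, if the wrist force passes 120 N, or if a joint passes its speed limit or range.

## Working session

There is one attempt and no reset: what is moved stays moved. The work goes in short steps, Python scripts to look and compute and a shell command to move; the robot and the scene stay as the last step left them, time stands still between calls to the robot, and variables do not carry over. Pictures are saved under pics/ and viewed, at most 10 in all, crops included, and the job is handed in when it is done.

```bash
ls; mkdir -p pics; cat > h.py <<'E'
import numpy as np, cv2
from bench import robot, vision
from scipy.spatial.transform import Rotation as Ro
def snap(n):
    s=vision.snapshot(n); 
    return s
def save(s,f,crop=None,k=1):
    im=s["color"][:,:,::-1]
    if crop: r0,r1,c0,c1=crop; im=im[r0:r1,c0:c1]
    cv2.imwrite("pics/"+f,cv2.resize(im,None,fx=k,fy=k,interpolation=cv2.INTER_NEAREST))
def world(s):
    z=s["z_map"].astype(float); v,u=np.mgrid[:z.shape[0],:z.shape[1]]
    P=np.stack([(u-s["cx"])/s["fx"]*z,(v-s["cy"])/s["fy"]*z,z],-1)
    W=(P-np.array(s["t"]))@np.array(s["R"]); W[z==0]=np.nan
    return W
def ray(s,u,v,h):
    R=np.array(s["R"]);c=-R.T@np.array(s["t"]);d=R.T@np.array([(u-s["cx"])/s["fx"],(v-s["cy"])/s["fy"],1])
    return c+d*(h-c[2])/d[2]
def proj(s,X):
    p=np.array(s["R"])@np.array(X)+np.array(s["t"]);return np.array([s["fx"]*p[0]/p[2]+s["cx"],s["fy"]*p[1]/p[2]+s["cy"]])
def st():
    o=robot.get_obs();return {k:np.round(o[k],4).tolist() for k in("time","joint_positions","tool_pos","ee_rot","wrist_force","wrist_torque","width","finger_force")}
E
python3 - <<'E'
from h import *
import numpy as np
a=[snap(n) for n in("scene","side","wrist")]
print(st())
for s in a: print(np.round(-np.array(s["R"]).T@s["t"],3),s["fx"])
cv2.imwrite("pics/a.png",cv2.resize(np.vstack([np.hstack([a[0]["color"],a[1]["color"]])])[:,:,::-1],None,fx=.78,fy=.78))
cv2.imwrite("pics/w.png",a[2]["color"][:,:,::-1])
E
```

```text
pics
{'time': 0.15, 'joint_positions': [1.1839, 0.0878, 1.3718, -0.0, 1.6836, -0.1031], 'tool_pos': [0.1538, 0.5276, 0.1825], 'ee_rot': [-3.1399, -0.0002, 2.8578], 'wrist_force': [-0.2314, -0.4204, -0.4636], 'wrist_torque': [-0.0168, -0.033, -0.0669], 'width': 0.0936, 'finger_force': 0.0}
[ 1.206 -0.1    1.007] 374.2637262061582
[-0.07  -0.659  1.012] 470.553789293569
[0.086 0.547 0.383] 333.30457102254644
```

View pics/a.png

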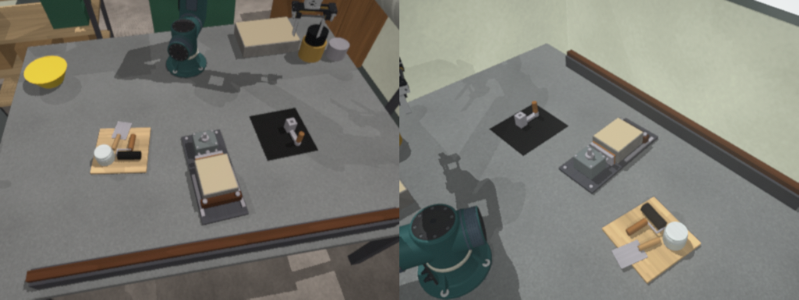

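View pics/w.png

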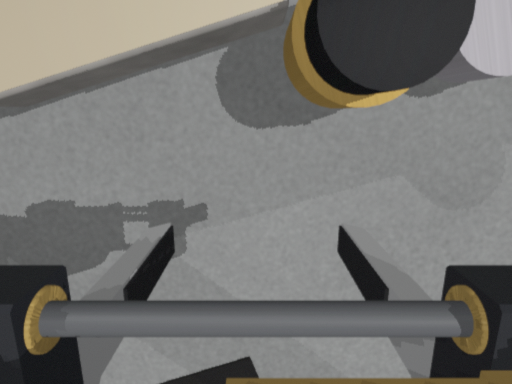

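The scene view (0.78 scale) shows the hub at about (291,124) with the arm toward the grip at (300,138), on the mat. The shaft is on the gearbox at (206,137). The board with tin, knife and roller is on the other side of the bed. Next I'll measure these from depth.

```bash
python3 - <<'E'
from h import *
for n,hub,sh in(("scene",(373,159),(264,172)),("side",(155,153),(244,190))):
    s=snap(n);W=world(s);hsv=cv2.cvtColor(s["color"],cv2.COLOR_RGB2HSV)
    v,u=np.mgrid[:384,:512]
    near=lambda p,r:np.hypot(u-p[0],v-p[1])<r
    z=W[...,2]
    m=near(hub,25)&(abs(z-.054)<.006)&(hsv[...,1]<90)
    print(n,"hub",m.sum(),np.round(np.nanmean(W[m],0),4),cv2.minAreaRect((W[m][:,:2]*1000).astype(np.float32)))
    g=near(hub,50)&(hsv[...,1]>110)&(hsv[...,0]<25)&(z<.09)&(z>.015)
    print("grip",g.sum(),np.round(np.nanmean(W[g],0),4),np.round(np.nanmax(z[g]),4))
    t=near(sh,30)&(z>.09)&(z<.125); print("shaft",t.sum(),np.round(np.nanmean(W[t],0),4),np.round(np.nanmax(z[t]),4))
    c=near(sh,40)&(abs(z-.072)<.004);print("gear",c.sum(),np.round(np.nanmean(W[c],0),4))
    c=(abs(z-.072)<.005)&(hsv[...,1]>40)&(hsv[...,2]>120)&near(sh,110)
    n1,L,S,_=cv2.connectedComponentsWithStats(c.astype(np.uint8));i=1+S[1:,4].argmax();c=L==i
    print("stone",c.sum(),cv2.minAreaRect((W[c][:,:2]*1000).astype(np.float32)))
    d=(hsv[...,2]<45)&(abs(z-.004)<.008)&near(hub,80)
    n1,L,S,_=cv2.connectedComponentsWithStats(d.astype(np.uint8));i=1+S[1:,4].argmax();d=L==i
    print("mat",d.sum(),cv2.minAreaRect((W[d][:,:2]*1000).astype(np.float32)))
E
```

```text
scene hub 96 [0.5069 0.3809 0.0524] ((534.6836547851562, 383.0216369628906), (92.68457794189453, 36.40097427368164), 3.0966684818267822)
grip 83 [0.589  0.3872 0.0595] 0.0762
shaft 28 [0.5454 0.0068 0.102 ] 0.1101
gear 806 [0.5889 0.0109 0.0709]
stone 1944 ((701.3422241210938, 21.105140686035156), (146.6314239501953, 124.56665802001953), 3.8176305294036865)
mat 3028 ((517.7937622070312, 347.9383544921875), (234.12281799316406, 217.00576782226562), 3.600390672683716)
side hub 85 [0.5009 0.3797 0.0526] ((501.54779052734375, 380.9329833984375), (37.84023666381836, 36.92843246459961), 4.9607086181640625)
grip 80 [0.5765 0.3833 0.0538] 0.0766
shaft 39 [0.5388 0.0055 0.1016] 0.111
gear 1188 [0.6051 0.016  0.0715]
stone 1369 ((701.020751953125, 20.647518157958984), (149.2336883544922, 126.18255615234375), 3.9316163063049316)
mat 2300 ((511.65850830078125, 344.34930419921875), (232.90380859375, 214.0063018798828), 3.270040273666382)
```

```bash
cat >> h.py <<'E'
def goal(x,y,z,yaw):
    o=robot.get_obs();R=Ro.from_euler("xyz",o["ee_rot"]);d=R.inv().apply(np.array([x,y,z])-o["tool_pos"])
    r=(R.inv()*Ro.from_euler("xyz",[np.pi,0,yaw])).as_rotvec(degrees=True)
    print("shift tool mm",np.round(d*1000,1),"turn deg",np.round(r,2))
E
python3 -m crank '[[0,[-0.048,-0.003,0],[0,0,0]],[0,[-0.048,-0.003,0],[0,0,0]],[0,[-0.048,-0.003,0],[0,0,0]],[0,[-0.048,-0.003,0],[0,0,0]],[0,[-0.048,-0.003,0],[0,0,0]],[0,[-0.048,-0.003,0],[0,0,0]],[0,[-0.048,-0.003,0],[0,0,0]],[0,[-0.048,-0.003,0],[0,0,0]]]'
python3 -m crank '[[0,[-0.01,0,0],[0,0,-7]],[0,[0,0,0],[0,0,-7]],[0,[0,0,0],[0,0,-6]],[0,[0,0,0],[0,0,0]],[0,[0,0,0],[0,0,0]],[0,[0,0,0],[0,0,0]]]'
python3 - <<'E'
from h import *
print(st()); s=snap("wrist"); save(s,"w2.png"); W=world(s); z=W[...,2]
np.save("w2.npy",W)
hsv=cv2.cvtColor(s["color"],cv2.COLOR_RGB2HSV)
o=robot.get_obs(); T=np.array(o["tool_pos"])
m=(abs(z-.054)<.003)&(np.hypot(W[...,0]-.503,W[...,1]-.381)<.035)
print("hub",m.sum(),np.nanmean(W[m],0),cv2.minAreaRect((W[m][:,:2]*1000).astype(np.float32)))
g=(abs(z-.074)<.004)&(np.hypot(W[...,0]-.583,W[...,1]-.386)<.04)
print("grip",g.sum(),np.nanmean(W[g],0),cv2.minEnclosingCircle((W[g][:,:2]*1000).astype(np.float32)) if g.sum() else 0)
E
```

```text
time: 1.05
tool_pos: [0.5176, 0.3965, 0.1832]
ee_rot: [3.142, -0.0, 2.858]
wrist_force: [0.1, 0.4, 0.7]
width: 0.0938
finger_force: 0.0
time: 1.65
tool_pos: [0.5253, 0.3948, 0.1834]
ee_rot: [3.142, -0.0, -3.077]
wrist_force: [-0.3, 0.5, 0.1]
width: 0.0941
finger_force: 0.0
{'time': 1.65, 'joint_positions': [0.5582, 0.3295, 1.0843, 0.0, 1.7278, -1.0767], 'tool_pos': [0.5253, 0.3948, 0.1834], 'ee_rot': [3.1416, -0.0, -3.0775], 'wrist_force': [-0.2672, 0.4652, 0.0716], 'wrist_torque': [-0.019, 0.0133, -0.0193], 'width': 0.0941, 'finger_force': 0.0}
hub 1002 [0.50283452 0.37964896 0.05381261] ((503.1959228515625, 379.7193603515625), (34.26103973388672, 33.984458923339844), 5.842811107635498)
grip 341 [0.5816929  0.38822332 0.07323341] ((582.2843627929688, 388.2413635253906), 10.742862701416016)
```

View pics/w2.png

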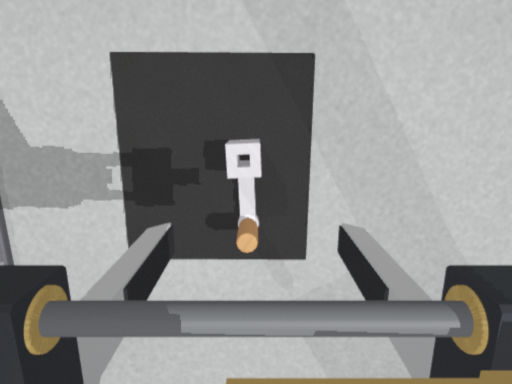

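The wrist view shows the hub top at about (243,158) and the grip at (247,235), pointing straight along bed +x. The sizes match: 34 mm square, 22 mm diameter, 79 mm apart. Crank yaw is about 6°.

```bash
python3 -c "
from h import *
goal(.5031,.3797,.022,-np.pi+.104)"
```

```text
shift tool mm [ 23.1 -13.6 161.4] turn deg [ 0.   -0.   -2.26]
```

```bash

python3 -m crank '[[0,[0.0231,-0.0136,0.011],[0,0,0]],[0,[0,0,0.040],[0,0,-2.26]],[0,[0,0,0.040],[0,0,0]],[0,[0,0,0.040],[0,0,0]],[0,[0,0,0.030],[0,0,0]],[0,[0,0,0],[0,0,0]],[0,[0,0,0],[0,0,0]]]'
python3 -m crank '[[1,[0,0,0],[0,0,0]],[1,[0,0,0],[0,0,0]],[1,[0,0,0],[0,0,0]],[1,[0,0,0],[0,0,0]],[1,[0,0,0],[0,0,0]],[1,[0,0,0],[0,0,0]]]'
```

```text
time: 2.4
tool_pos: [0.5033, 0.3797, 0.0227]
ee_rot: [-3.141, -0.0, -3.037]
wrist_force: [0.1, 0.8, 0.2]
width: 0.0941
finger_force: 0.0
time: 3.0
tool_pos: [0.5034, 0.3796, 0.0225]
ee_rot: [3.141, 0.0, -3.037]
wrist_force: [-0.3, 0.6, 0.4]
width: 0.0498
finger_force: 0.0
```

```bash

python3 -m crank '[[1,[0,0,0],[0,0,0]],[1,[0,0,0],[0,0,0]],[1,[0,0,0],[0,0,0]],[1,[0,0,0],[0,0,0]]]'
python3 -m crank '[[1,[0,0,-0.02],[0,0,0]],[1,[0,0,-0.04],[0,0,0]],[1,[0,0,-0.05],[0,0,0]],[1,[0,0,-0.03],[0,0,0]],[1,[0,0,0],[0,0,0]]]'
python3 -c "
from h import *
goal(.5431,.12,.163,-np.pi+.08)"
```

```text
time: 3.4
tool_pos: [0.5033, 0.3801, 0.0225]
ee_rot: [3.141, 0.0, -3.037]
wrist_force: [-0.9, 1.3, -0.0]
width: 0.0334
finger_force: 30.0
time: 3.9
tool_pos: [0.5057, 0.3807, 0.1678]
ee_rot: [3.138, 0.009, -3.037]
wrist_force: [0.8, -0.2, -4.4]
width: 0.0334
finger_force: 30.0
shift tool mm [ -10.  -263.2    3.9] turn deg [0.22 0.51 1.41]
```

```bash

python3 -m crank '[[1,[-0.005,-0.03,0],[0,0,0]],[1,[-0.005,-0.045,0],[0,0,0]],[1,[0,-0.045,0],[0,0,0]],[1,[0,-0.045,0],[0,0,0]],[1,[0,-0.045,0],[0,0,0.8]],[1,[0,-0.03,0],[0,0,0.6]],[1,[0,-0.02,0],[0,0,0]],[1,[0,0,0],[0,0,0]]]'
python3 -m crank '[[1,[0,0,0],[0,0,0]],[1,[0,0,0],[0,0,0]]]'
python3 - <<'E'
from h import *
print(st()); s=snap("wrist"); save(s,"w3.png"); W=world(s); z=W[...,2]
v,u=np.mgrid[:384,:512]
def rep(n,m,f):
    print(n,m.sum(),np.round(np.nanmean(W[m],0),4),np.round(np.nanmean(np.c_[u[m],v[m]],0)),f((W[m][:,:2]*1000).astype(np.float32)) if m.sum()>3 else 0)
nr=lambda x,y,r:np.hypot(W[...,0]-x,W[...,1]-y)<r
rep("tip",(abs(z-.108)<.004)&nr(.543,.007,.03),cv2.minAreaRect)
rep("collar",(abs(z-.082)<.003)&nr(.543,.007,.03),cv2.minEnclosingCircle)
rep("gear",(abs(z-.072)<.003)&nr(.543,.007,.06),cv2.minAreaRect)
h=(z>.15)&nr(.543,.12,.035)&(u>170)&(u<340)&(v<340);rep("hub",h,cv2.minAreaRect)
rep("grip",(z>.15)&nr(.62,.128,.03)&(v<300),cv2.minEnclosingCircle)
E
```

```text
time: 4.7
tool_pos: [0.5378, 0.1186, 0.1581]
ee_rot: [-3.14, -0.007, -3.066]
wrist_force: [0.7, 0.1, -4.7]
width: 0.0337
finger_force: 30.0
time: 4.9
tool_pos: [0.5386, 0.1228, 0.1604]
ee_rot: [3.141, -0.003, -3.06]
wrist_force: [0.7, 0.4, -4.7]
width: 0.0332
finger_force: 30.0
{'time': 4.9, 'joint_positions': [0.1211, 0.1007, 1.4014, 0.0006, 1.6428, -1.531], 'tool_pos': [0.5386, 0.1228, 0.1604], 'ee_rot': [3.1411, -0.0033, -3.0603], 'wrist_force': [0.6686, 0.4178, -4.6679], 'wrist_torque': [0.0657, 0.0851, 0.0146], 'width': 0.0332, 'finger_force': 29.9756}
tip 248 [0.5413 0.006  0.1073] [109. 196.] ((541.5123291015625, 5.661544322967529), (11.769862174987793, 12.269160270690918), 5.975684642791748)
collar 659 [0.539  0.009  0.0817] [125. 186.] ((541.8447265625, 5.656076908111572), 15.945816993713379)
gear 7288 [0.5392 0.0067 0.0717] [126. 183.] ((541.4783325195312, 5.787868499755859), (79.47419738769531, 89.1986312866211), 4.123699188232422)
hub 15363 [0.5261 0.1203 0.2402] [254. 276.] ((541.3446044921875, 117.14193725585938), (53.38456726074219, 68.64473724365234), 71.358154296875)
grip 153 [0.5928 0.1264 0.1531] [256. 296.] ((593.4351196289062, 126.81927490234375), 8.939850807189941)
```

View pics/w3.png

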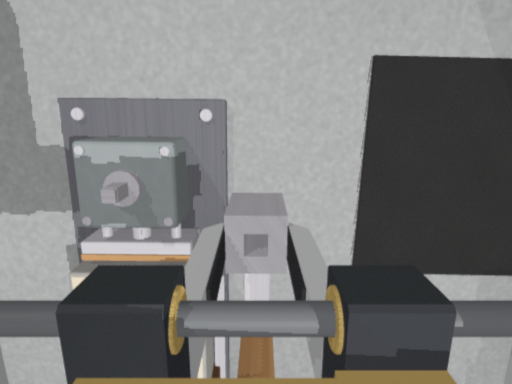

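The wrist view shows the shaft tip at (109,196) on the round collar. The held hub's top is at about (256,245) with its square hole, between the pads. Shaft, collar and gearbox agree on (0.5416, 0.0057), yaw 4.1°. Next I'll measure the hub's pose in the grasp.

```bash
python3 - <<'E'
from h import *
s=snap("wrist"); W=world(s); z=W[...,2]; o=robot.get_obs(); print(o["tool_pos"],o["ee_rot"],o["time"])
v,u=np.mgrid[:384,:512]
b=(u>222)&(u<292)&(v>185)&(v<280)
m=b&(z>.183)&(z<.202)&(W[...,0]>.515)&(W[...,0]<.57)
A=W[m]; c=np.linalg.lstsq(np.c_[A[:,:2]-A[:,:2].mean(0),np.ones(len(A))],A[:,2],rcond=None)[0]
print(m.sum(),A.mean(0),c,cv2.minAreaRect((A[:,:2]*1000).astype(np.float32)))
# hole: pixels inside hub-top hull lower than the top
h=b&(v>225)&(z<.18)&(W[...,0]>.52); 
hull=cv2.convexHull(np.c_[u[m],v[m]].astype(np.int32)); k=np.zeros((384,512),np.uint8);cv2.fillConvexPoly(k,hull,1)
hh=(k>0)&~m; q=np.c_[u[hh],v[hh]]; 
n,L,S,C=cv2.connectedComponentsWithStats(hh.astype(np.uint8)); i=1+S[1:,4].argmax();print("hole px",C[i],S[i],ray(s,*C[i],A[:,2].mean()))
# bottom edge of hub front face
f=b&(z>.13)&(z<.18)&(W[...,0]<.53); print("front face z range",np.nanpercentile(z[f],[1,99]),"x",np.nanmedian(W[f][:,0]),np.polyfit(W[f][:,2],W[f][:,0],1))
E
```

```text
[0.53903712 0.12300461 0.16141078] [ 3.14132930e+00 -1.58318171e-03 -3.05964006e+00] 5.0
3733 [0.53713388 0.12193098 0.19196242] [0.02693568 0.0168677  0.19196242] ((538.744384765625, 122.73948669433594), (34.84938049316406, 38.38508224487305), 4.617094039916992)
hole px [255.82880435 241.5951087 ] [244 234  24  17 368] [0.53702393 0.1219484  0.19196242]
front face z range [0.14337507 0.17977806] x 0.5216814232130609 [0.01269818 0.51962048]
```

```bash
python3 -c "
from h import *
goal(.5416,.0065,.163,-np.pi+.073)"
```

```text
shift tool mm [   7.  -116.3   -1.6] turn deg [ 0.01 -0.09  0.51]
```

```bash

python3 -m crank '[[1,[0.003,-0.025,0],[0,0,0.5]],[1,[0.004,-0.035,0],[0,0,0]],[1,[0,-0.033,0],[0,0,0]],[1,[0,-0.0233,0],[0,0,0]],[1,[0,0,0],[0,0,0]],[1,[0,0,0],[0,0,0]],[1,[0,0,0],[0,0,0]],[1,[0,0,0],[0,0,0]]]'
python3 -c "
from h import *
print(st());goal(.5416,.0065,.128,-np.pi+.073)"
```

```text
time: 5.8
tool_pos: [0.5411, 0.0067, 0.1624]
ee_rot: [3.141, 0.0, -3.068]
wrist_force: [-0.0, 0.4, -5.0]
width: 0.0337
finger_force: 30.0
{'time': 5.8, 'joint_positions': [-0.0927, 0.0726, 1.4279, 0.0004, 1.6412, -1.7369], 'tool_pos': [0.5411, 0.0067, 0.1624], 'ee_rot': [3.1412, 0.0, -3.0681], 'wrist_force': [-0.0414, 0.3762, -5.0486], 'wrist_torque': [0.0113, 0.126, -0.0048], 'width': 0.0337, 'finger_force': 29.9752}
shift tool mm [-0.5 -0.3 34.4] turn deg [0.02 0.   0.03]
```

```bash

python3 -m crank '[[1,[-0.0005,0,0.015],[0,0,0]],[1,[0,0,0.015],[0,0,0]],[1,[0,0,0.003],[0,0,0]],[1,[0,0,0],[0,0,0]]]'
python3 -m crank '[[1,[0,0,0.0015],[0,0,0]],[1,[0,0,0.0015],[0,0,0]]]'
python3 -m crank '[[1,[0,0,0.0015],[0,0,0]],[1,[0,0,0.001],[0,0,0]]]'
python3 -m crank '[[1,[0,0,0.001],[0,0,0]],[1,[0,0,0.0],[0,0,0]]]'
```

```text
time: 6.2
tool_pos: [0.5407, 0.0057, 0.1277]
ee_rot: [3.141, -0.003, -3.07]
wrist_force: [-0.3, -0.1, -4.2]
width: 0.0337
finger_force: 30.0
time: 6.4
tool_pos: [0.5419, 0.0054, 0.1266]
ee_rot: [-3.142, 0.001, -3.07]
wrist_force: [0.0, 0.1, -4.4]
width: 0.0335
finger_force: 30.0
time: 6.6
tool_pos: [0.5417, 0.0054, 0.1239]
ee_rot: [3.142, 0.0, -3.07]
wrist_force: [0.1, -0.8, -5.0]
width: 0.034
finger_force: 30.0
time: 6.8
tool_pos: [0.5416, 0.0054, 0.1227]
ee_rot: [3.142, -0.0, -3.07]
wrist_force: [0.3, -0.2, -4.0]
width: 0.0335
finger_force: 30.0
```

```bash

python3 -m crank '[[1,[0,0,0.0015],[0,0,0]],[1,[0,0,0.0015],[0,0,0]]]'
python3 -m crank '[[1,[0,0,0.0015],[0,0,0]],[1,[0,0,0.0015],[0,0,0]]]'
python3 -m crank '[[1,[0,0,0.0015],[0,0,0]],[1,[0,0,0.0015],[0,0,0]]]'
```

```text
time: 7.0
tool_pos: [0.5417, 0.0055, 0.1199]
ee_rot: [3.142, 0.0, -3.07]
wrist_force: [0.7, 0.4, -4.9]
width: 0.0334
finger_force: 30.0
time: 7.2
tool_pos: [0.5417, 0.0055, 0.1168]
ee_rot: [3.142, 0.0, -3.07]
wrist_force: [0.4, -0.3, -5.0]
width: 0.034
finger_force: 30.0
time: 7.4
tool_pos: [0.5417, 0.0055, 0.1137]
ee_rot: [3.142, 0.0, -3.07]
wrist_force: [0.5, 0.6, -4.0]
width: 0.0337
finger_force: 30.0
```

```bash

python3 -m crank '[[1,[0,0,0.003],[0,0,0]],[1,[0,0,0.003],[0,0,0]],[1,[0,0,0.003],[0,0,0]]]'
python3 -m crank '[[1,[0,0,0.0015],[0,0,0]],[1,[0,0,0.0015],[0,0,0]]]'
python3 -m crank '[[1,[0,0,0.001],[0,0,0]],[1,[0,0,0.0005],[0,0,0]]]'
```

```text
time: 7.7
tool_pos: [0.5416, 0.0055, 0.1046]
ee_rot: [3.141, 0.0, -3.07]
wrist_force: [-0.1, 0.4, -5.4]
width: 0.0336
finger_force: 30.0
time: 7.9
tool_pos: [0.5417, 0.0055, 0.1017]
ee_rot: [3.141, 0.0, -3.07]
wrist_force: [0.4, 0.9, -5.3]
width: 0.0336
finger_force: 30.0
time: 8.1
tool_pos: [0.5417, 0.0055, 0.1004]
ee_rot: [3.141, 0.0, -3.07]
wrist_force: [-0.1, 0.2, -3.0]
width: 0.0335
finger_force: 30.0
```

Force is dropping off as it seats. I'll release, and gravity does the rest.

```bash

python3 -m crank '[[1,[0,0,0.0005],[0,0,0]],[1,[0,0,0.0005],[0,0,0]]]'
python3 -m crank '[[0,[0,0,0],[0,0,0]],[0,[0,0,0],[0,0,0]],[0,[0,0,0],[0,0,0]],[0,[0,0,0],[0,0,0]],[0,[0,0,-0.03],[0,0,0]],[0,[0,0,-0.03],[0,0,0]],[0,[0,0,-0.03],[0,0,0]]]'
python3 - <<'E'
from h import *
print(st()); s=snap("wrist"); save(s,"w4.png"); W=world(s); z=W[...,2]
v,u=np.mgrid[:384,:512]
def rep(n,m,f):
    print(n,m.sum(),np.round(np.nanmean(W[m],0),4),np.round(np.nanmean(np.c_[u[m],v[m]],0)),f((W[m][:,:2]*1000).astype(np.float32)) if m.sum()>3 else 0)
nr=lambda x,y,r:np.hypot(W[...,0]-x,W[...,1]-y)<r
rep("hubtop",(abs(z-.132)<.004)&nr(.5416,.0057,.03),cv2.minAreaRect)
rep("grip",(abs(z-.152)<.005)&nr(.621,.0115,.02),cv2.minEnclosingCircle)
E
```

```text
time: 8.3
tool_pos: [0.5418, 0.0055, 0.1004]
ee_rot: [-3.142, 0.001, -3.07]
wrist_force: [-1.4, -0.1, 1.2]
width: 0.0339
finger_force: 30.0
time: 9.0
tool_pos: [0.5415, 0.0055, 0.1903]
ee_rot: [3.141, -0.0, -3.07]
wrist_force: [0.5, -0.4, 0.2]
width: 0.0861
finger_force: 0.0
{'time': 9.0, 'joint_positions': [-0.0947, 0.0673, 1.3784, 0.0001, 1.6962, -1.7369], 'tool_pos': [0.5415, 0.0055, 0.1903], 'ee_rot': [3.1415, -0.0004, -3.0701], 'wrist_force': [0.4778, -0.3833, 0.2165], 'wrist_torque': [0.0254, -0.0004, 0.0336], 'width': 0.0861, 'finger_force': 0.0}
hubtop 1537 [0.5436 0.0053 0.1324] [256. 204.] ((544.2243041992188, 5.294652938842773), (35.326168060302734, 33.802005767822266), 4.4463324546813965)
grip 80 [0.6182 0.0104 0.1477] [256. 298.] ((619.9918212890625, 10.780436515808105), 8.613062858581543)
```

View pics/w4.png

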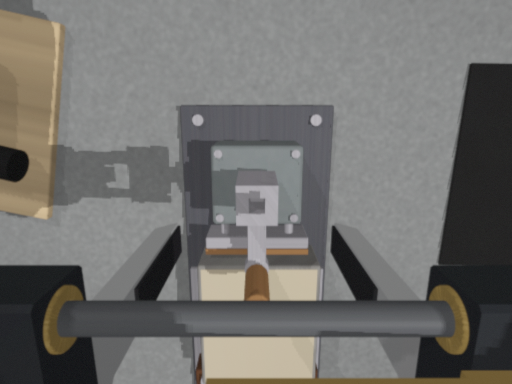

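The crank is home: hub top at (257,205) reads z 0.132, as expected, and the grip is near (257,285) over the stone. Next I'll grip the handle.

```bash

python3 -m crank '[[0,[-0.04,0,0],[0,0,0]],[0,[-0.04,0,0],[0,0,0]],[0,[0,0,0.03],[0,0,0]],[0,[0,0,0.03],[0,0,0]],[0,[0,0,0.017],[0,0,0]],[0,[0,0,0],[0,0,0]],[0.6,[0,0,0],[0,0,0]],[0.8,[0,0,0],[0,0,0]]]'
python3 -m crank '[[1,[0,0,0],[0,0,0]],[1,[0,0,0],[0,0,0]],[1,[0,0,0],[0,0,0]],[1,[0,0,0],[0,0,0]],[1,[0,0,0],[0,0,0]],[1,[0,0,0],[0,0,0]],[1,[0,0,0],[0,0,0]]]'
```

```text
time: 9.85
tool_pos: [0.6225, 0.0111, 0.1144]
ee_rot: [-3.141, 0.003, -3.07]
wrist_force: [1.3, 0.4, -0.3]
width: 0.0811
finger_force: 0.0
time: 10.55
tool_pos: [0.6214, 0.0112, 0.1123]
ee_rot: [3.141, -0.0, -3.07]
wrist_force: [0.3, 0.3, 1.0]
width: 0.0257
finger_force: 0.0
```

```bash

python3 -m crank '[[1,[0,0,0],[0,0,0]],[1,[0,0,0],[0,0,0]],[1,[0,0,0],[0,0,0]]]'
python3 -m crank '[[1,[0.0001,-0.0035,0],[0,0,2.5]],[1,[0.0001,-0.0035,0],[0,0,2.5]]]'
python3 -m crank '[[1,[0.0001,-0.0035,0],[0,0,2.5]],[1,[0.0001,-0.0035,0],[0,0,2.5]]]'
```

```text
time: 10.85
tool_pos: [0.6214, 0.0112, 0.1123]
ee_rot: [3.141, -0.0, -3.07]
wrist_force: [-0.3, 0.1, 0.5]
width: 0.0212
finger_force: 30.0
time: 11.05
tool_pos: [0.6214, 0.005, 0.1125]
ee_rot: [3.14, -0.0, 3.125]
wrist_force: [-0.5, 2.0, 0.9]
width: 0.0211
finger_force: 30.0
time: 11.25
tool_pos: [0.621, -0.0006, 0.1128]
ee_rot: [3.137, -0.0, 3.038]
wrist_force: [-1.6, 5.3, 2.1]
width: 0.0212
finger_force: 30.1
```

```bash
cat >> h.py <<'E'
def cr():
    o=robot.get_obs();d=np.array(o["tool_pos"][:2])-[.5417,.0056];a=np.arctan2(d[1],d[0]);f=np.array(o["wrist_force"])
    print("turned %.2f deg r %.1f mm tang %.2f rad %.2f fz %.2f z %.4f yawerr %.2f"%(4.1-np.degrees(a),1000*np.hypot(*d),f[:2]@[-np.sin(a),np.cos(a)],f[:2]@d/np.hypot(*d),f[2],o["tool_pos"][2],np.degrees((o["ee_rot"][2]-a)%(2*np.pi)-np.pi)))
E
python3 -c "from h import *; cr()"
python3 -m crank '[[1,[0.0001,-0.0035,0],[0,0,2.5]],[1,[0.0001,-0.0035,0],[0,0,2.5]],[1,[0.0001,-0.0035,0],[0,0,2.5]],[1,[0.0001,-0.0035,0],[0,0,2.5]]]' >/dev/null; python3 -c "from h import *; cr()"
python3 -m crank '[[1,[0.0001,-0.0035,0],[0,0,2.5]],[1,[0.0001,-0.0035,0],[0,0,2.5]],[1,[0.0001,-0.0035,0],[0,0,2.5]]]' >/dev/null; python3 -c "from h import *; cr()"
```

```text
turned 8.59 deg r 79.5 mm tang 5.12 rad -2.02 fz 2.08 z 0.1128 yawerr -1.45
turned 17.66 deg r 79.3 mm tang 5.52 rad -0.89 fz 2.23 z 0.1131 yawerr -2.32
turned 25.21 deg r 79.1 mm tang 5.33 rad -2.86 fz 1.19 z 0.1131 yawerr -2.28
```

```bash

for i in 1 2 3; do python3 -m crank '[[1,[0.0001,-0.0035,0],[0,0,2.5]],[1,[0,-0.0017,0],[0,0,1.25]]]' >/dev/null; python3 -c "from h import *; cr()"; done
```

```text
turned 29.14 deg r 79.0 mm tang 6.27 rad -2.12 fz 1.64 z 0.1131 yawerr -2.09
turned 32.85 deg r 79.0 mm tang 6.01 rad -1.32 fz 0.37 z 0.1132 yawerr -2.12
turned 36.56 deg r 79.0 mm tang 5.85 rad -1.54 fz 0.95 z 0.1132 yawerr -2.16
```

```bash

for i in 1 2 3 4; do python3 -m crank '[[1,[0,-0.00175,0],[0,0,1.25]]]' >/dev/null; python3 -c "from h import *; cr()"; done
```

```text
turned 37.76 deg r 79.0 mm tang 5.78 rad -1.50 fz 0.59 z 0.1132 yawerr -2.18
turned 39.01 deg r 79.0 mm tang 5.60 rad -1.67 fz 2.04 z 0.1132 yawerr -2.19
turned 40.27 deg r 78.9 mm tang 5.75 rad -2.26 fz 1.05 z 0.1132 yawerr -2.18
turned 41.50 deg r 78.9 mm tang 6.25 rad -2.39 fz 1.76 z 0.1131 yawerr -2.19
```

```bash

for i in 1 2 3 4 5 6; do python3 -m crank '[[1,[0,-0.00175,0],[0,0,1.25]]]' >/dev/null; python3 -c "
from h import *; cr()"; done
```

```text
turned 42.78 deg r 78.9 mm tang 5.20 rad -2.32 fz 1.21 z 0.1132 yawerr -2.17
turned 44.01 deg r 78.9 mm tang 6.89 rad -2.97 fz 0.64 z 0.1132 yawerr -2.18
turned 45.26 deg r 78.8 mm tang 6.21 rad -2.93 fz 0.96 z 0.1132 yawerr -2.18
turned 46.54 deg r 78.8 mm tang 5.65 rad -2.45 fz 0.28 z 0.1131 yawerr -2.15
turned 47.80 deg r 78.8 mm tang 5.23 rad -2.86 fz 0.71 z 0.1132 yawerr -2.14
turned 49.05 deg r 78.8 mm tang 6.05 rad -3.22 fz 0.81 z 0.1132 yawerr -2.14
```

```bash

for i in 1 2 3 4 5 6 7 8; do python3 -m crank '[[1,[-0.0001,-0.00175,0],[0,0,1.25]]]' >/dev/null; python3 -c "
from h import *; cr()"; done
```

```text
turned 50.05 deg r 78.8 mm tang 7.44 rad -2.95 fz 0.58 z 0.1132 yawerr -2.39
turned 50.94 deg r 78.8 mm tang 7.73 rad -4.10 fz 1.26 z 0.1133 yawerr -2.73
turned 51.95 deg r 78.7 mm tang 8.21 rad -3.93 fz 1.03 z 0.1134 yawerr -2.96
turned 53.01 deg r 78.7 mm tang 9.08 rad -4.34 fz 1.28 z 0.1134 yawerr -3.15
turned 53.90 deg r 78.7 mm tang 10.65 rad -4.14 fz 0.68 z 0.1135 yawerr -3.49
turned 54.78 deg r 78.6 mm tang 11.70 rad -6.17 fz -0.16 z 0.1136 yawerr -3.85
turned 55.64 deg r 78.6 mm tang 12.24 rad -4.72 fz 0.03 z 0.1137 yawerr -4.23
turned 56.53 deg r 78.5 mm tang 13.42 rad -4.98 fz 0.12 z 0.1138 yawerr -4.57
```

Contact at about 49°, and the load is now about 7.6 N above free running, so the stone is firmly clamped. I'll ease off and release.

```bash

for i in 1 2 ; do python3 -m crank '[[1,[0,0.0015,0],[0,0,-1]]]' >/dev/null; python3 -c "
from h import *; cr()"; done
```

```text
turned 56.10 deg r 78.6 mm tang 9.63 rad -5.55 fz 0.06 z 0.1137 yawerr -3.97
turned 55.55 deg r 78.7 mm tang 8.90 rad -5.08 fz 0.71 z 0.1135 yawerr -3.49
```

```bash

python3 -m crank '[[1,[0,0.0015,0],[0,0,-1]]]' >/dev/null; python3 -c "
from h import *; cr()"
python3 -m crank '[[0.5,[0,0,0],[0,0,0]],[0,[0,0,0],[0,0,0]],[0,[0,0,0],[0,0,0]],[0,[0,0,0],[0,0,0]],[0,[0,0,-0.03],[0,0,0]],[0,[0,0,-0.03],[0,0,0]],[0,[0,0,-0.02],[0,0,0]],[0,[0,0,0],[0,0,0]]]'
python3 - <<'E'
from h import *
print(st()); s=snap("wrist"); save(s,"w5.png"); W=world(s); z=W[...,2]
v,u=np.mgrid[:384,:512]
def rep(n,m,f):
    print(n,m.sum(),np.round(np.nanmean(W[m],0),4),np.round(np.nanmean(np.c_[u[m],v[m]],0)),f((W[m][:,:2]*1000).astype(np.float32)) if m.sum()>3 else 0)
nr=lambda x,y,r:np.hypot(W[...,0]-x,W[...,1]-y)<r
rep("hubtop",(abs(z-.132)<.003)&nr(.5416,.0057,.03),cv2.minAreaRect)
rep("grip",(abs(z-.152)<.004)&nr(.592,-.058,.03),cv2.minEnclosingCircle)
E
```

```text
turned 55.00 deg r 78.7 mm tang 6.99 rad -4.76 fz 0.88 z 0.1134 yawerr -3.05
time: 15.45
tool_pos: [0.5906, -0.0611, 0.196]
ee_rot: [3.138, 0.005, 2.196]
wrist_force: [-0.1, -0.1, 0.6]
width: 0.0818
finger_force: 0.0
{'time': 15.45, 'joint_positions': [-0.1982, 0.1781, 1.2445, -0.0007, 1.7128, -0.8231], 'tool_pos': [0.5906, -0.0611, 0.196], 'ee_rot': [3.1379, 0.005, 2.1957], 'wrist_force': [-0.1189, -0.0841, 0.5529], 'wrist_torque': [-0.0297, 0.0565, -0.027], 'width': 0.0818, 'finger_force': 0.0}
hubtop 1772 [0.5428 0.0048 0.1323] [256.  95.] ((542.9666137695312, 4.530590057373047), (34.03084945678711, 33.97220230102539), 48.54111099243164)
grip 495 [ 0.603  -0.0481  0.1492] [279. 200.] ((603.0972900390625, -48.40592575073242), 10.589396476745605)
```

View pics/w5.png

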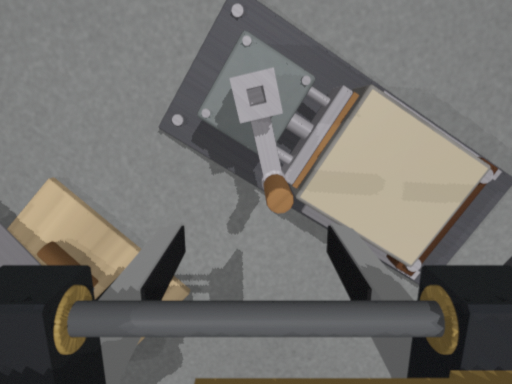

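The picture shows the crank still home (hub at (256,95), z 0.132), swung back within its play to yaw -41.4°, with the jaw against the stone. I'll grasp the hub there.

```bash
python3 -c "
from h import *
W=None
goal(.5421,.0052,.196,np.radians(138.6))"
```

```text
shift tool mm [81.3  0.1 -2.7] turn deg [  0.06   0.13 -12.79]
```

```bash
python3 -m crank '[[0,[0.041,0,0],[0,0,0]],[0,[0.0403,0.0001,0],[0,0,0]],[0,[0,0,0],[0,0,-6.4]],[0,[0,0,0],[0,0,-6.4]],[0,[0,0,0],[0,0,0]],[0,[0,0,0],[0,0,0]]]'
python3 -c "
from h import *
goal(.5421,.0052,.101,np.radians(138.6))"
```

```text
time: 16.1
tool_pos: [0.5408, 0.0057, 0.1905]
ee_rot: [-3.14, -0.002, 2.417]
wrist_force: [-0.3, -0.4, 0.0]
width: 0.0937
finger_force: 0.0
shift tool mm [-1.5  0.7 89.5] turn deg [-0.11 -0.14 -0.1 ]
```

```bash
python3 -m crank '[[0,[-0.001,0,0.03],[0,0,0]],[0,[0,0,0.03],[0,0,0]],[0,[0,0,0.0285],[0,0,0]],[0,[0,0,0],[0,0,0]],[0.6,[0,0,0],[0,0,0]],[0.8,[0,0,0],[0,0,0]],[1,[0,0,0],[0,0,0]],[1,[0,0,0],[0,0,0]]]'
python3 -m crank '[[1,[0,0,0],[0,0,0]],[1,[0,0,0],[0,0,0]],[1,[0,0,0],[0,0,0]],[1,[0,0,0],[0,0,0]],[1,[0,0,0],[0,0,0]],[1,[0,0,0],[0,0,0]]]'
```

```text
time: 16.9
tool_pos: [0.5434, 0.0051, 0.1055]
ee_rot: [3.14, 0.002, 2.42]
wrist_force: [0.6, 0.8, -0.1]
width: 0.0655
finger_force: 0.0
time: 17.5
tool_pos: [0.5426, 0.0054, 0.1039]
ee_rot: [3.141, 0.0, 2.42]
wrist_force: [0.4, 1.5, 0.3]
width: 0.0334
finger_force: 30.0
```

```bash
python3 -m crank '[[1,[0,0,-0.003],[0,0,0]],[1,[0,0,-0.004],[0,0,0]],[1,[0,0,-0.005],[0,0,0]]]'
python3 -m crank '[[1,[0,0,-0.006],[0,0,0]],[1,[0,0,-0.008],[0,0,0]],[1,[0,0,-0.01],[0,0,0]]]'
python3 -m crank '[[1,[0,0,-0.02],[0,0,0]],[1,[0,0,-0.02],[0,0,0]],[1,[0,0,0],[0,0,0]]]'
python3 -c "
from h import *
goal(.48,.345,.15,-np.pi)
goal(.48,.345,.15,np.radians(138.6))"
```

```text
time: 17.8
tool_pos: [0.5423, 0.0053, 0.1148]
ee_rot: [-3.141, -0.001, 2.42]
wrist_force: [4.4, -0.2, -7.4]
width: 0.0337
finger_force: 30.0
time: 18.1
tool_pos: [0.541, 0.005, 0.1404]
ee_rot: [-3.139, -0.002, 2.42]
wrist_force: [0.1, 0.2, -4.8]
width: 0.0334
finger_force: 30.0
time: 18.4
tool_pos: [0.5439, 0.0048, 0.1846]
ee_rot: [3.138, 0.006, 2.42]
wrist_force: [0.8, -0.2, -4.5]
width: 0.0336
finger_force: 30.0
shift tool mm [272.9 213.   33.9] turn deg [  0.08   0.39 -41.36]
shift tool mm [272.9 213.   33.9] turn deg [0.21 0.33 0.04]
```

The crank is off, with about 4.5 N hanging weight. Next I'll carry it to the mat.

```bash
python3 -m crank '[[1,[0.025,0.02,0],[0,0,0]],[1,[0.036,0.028,0],[0,0,0]],[1,[0.038,0.03,0],[0,0,0]],[1,[0.038,0.03,0],[0,0,0]],[1,[0.038,0.03,0],[0,0,0]],[1,[0.038,0.03,0],[0,0,0]],[1,[0.036,0.028,0],[0,0,0]],[1,[0.024,0.017,0],[0,0,0]]]'
python3 -m crank '[[1,[0,0,0.03],[0,0,0]],[1,[0,0,0.04],[0,0,0]],[1,[0,0,0.035],[0,0,0]],[1,[0,0,0.01],[0,0,0]],[1,[0,0,0],[0,0,0]],[1,[0,0,0],[0,0,0]]]'
```

```text
time: 19.2
tool_pos: [0.4762, 0.3481, 0.1789]
ee_rot: [-3.14, -0.002, 2.423]
wrist_force: [0.5, -1.1, -4.8]
width: 0.0334
finger_force: 30.0
time: 19.8
tool_pos: [0.4793, 0.3458, 0.0667]
ee_rot: [3.139, 0.001, 2.42]
wrist_force: [0.1, -0.0, -4.5]
width: 0.0335
finger_force: 30.0
```

```bash
python3 -m crank '[[1,[0,0,0.02],[0,0,0]],[1,[0,0,0.012],[0,0,0]],[1,[0,0,0.005],[0,0,0]],[1,[0,0,0.001],[0,0,0]],[1,[0,0,0],[0,0,0]]]'
python3 -m crank '[[1,[0,0,0.001],[0,0,0]],[1,[0,0,0.001],[0,0,0]],[1,[0,0,0],[0,0,0]]]'
```

```text
time: 20.3
tool_pos: [0.4788, 0.3456, 0.0281]
ee_rot: [3.14, 0.001, 2.42]
wrist_force: [-0.4, -1.4, -2.8]
width: 0.0333
finger_force: 30.0
time: 20.6
tool_pos: [0.4786, 0.3462, 0.0259]
ee_rot: [3.14, -0.0, 2.42]
wrist_force: [-2.2, 0.8, 0.8]
width: 0.0336
finger_force: 30.0
```

Touched down. Release, back off, check.

```bash
python3 -m crank '[[0,[0,0,0],[0,0,0]],[0,[0,0,0],[0,0,0]],[0,[0,0,0],[0,0,0]],[0,[0,0,0],[0,0,0]],[0,[0,0,0],[0,0,0]],[0,[0,0,-0.03],[0,0,0]],[0,[0,0,-0.04],[0,0,0]],[0,[0,0,-0.05],[0,0,0]]]'
python3 -m crank '[[0,[0,0,-0.04],[0,0,0]],[0,[0,0,-0.02],[0,0,0]],[0,[0,0,0],[0,0,0]],[0,[0,0,0],[0,0,0]]]'
python3 - <<'E'
from h import *
print(st()); s=snap("wrist"); W=world(s); z=W[...,2]
nr=lambda x,y,r:np.hypot(W[...,0]-x,W[...,1]-y)<r
m=(abs(z-.054)<.006)&nr(.479,.346,.035);A=W[m]
print("hub",m.sum(),A.mean(0),cv2.minAreaRect((A[:,:2]*1000).astype(np.float32)),np.polyfit(A[:,0],A[:,2],1)[0],np.polyfit(A[:,1],A[:,2],1)[0])
a=snap("scene");b=snap("side"); 
cv2.imwrite("pics/f.png",np.hstack([cv2.resize(s["color"],(400,300)),cv2.resize(a["color"][120:300,140:380],(400,300))])[:,:,::-1])
for q in(a,b):
    W=world(q);hsv=cv2.cvtColor(q["color"],cv2.COLOR_RGB2HSV);z=W[...,2]
    c=(abs(z-.072)<.005)&(hsv[...,1]>40)&(hsv[...,2]>120)&(np.hypot(W[...,0]-.701,W[...,1]-.021)<.15)
    n1,L,S,_=cv2.connectedComponentsWithStats(c.astype(np.uint8));i=1+S[1:,4].argmax()
    print("stone",cv2.minAreaRect((W[L==i][:,:2]*1000).astype(np.float32)))
E
```

```text
time: 21.4
tool_pos: [0.4768, 0.3445, 0.1437]
ee_rot: [-3.137, -0.002, 2.42]
wrist_force: [0.3, 0.6, 0.5]
width: 0.0925
finger_force: 0.0
time: 21.8
tool_pos: [0.4781, 0.3453, 0.2042]
ee_rot: [-3.141, -0.0, 2.42]
wrist_force: [-0.2, -0.2, -1.3]
width: 0.0941
finger_force: 0.0
{'time': 21.8, 'joint_positions': [0.5294, 0.1738, 1.2333, -0.0, 1.7349, -0.3197], 'tool_pos': [0.4781, 0.3453, 0.2042], 'ee_rot': [-3.1412, -0.0001, 2.4199], 'wrist_force': [-0.2368, -0.2444, -1.2653], 'wrist_torque': [-0.0507, -0.0018, -0.0281], 'width': 0.0941, 'finger_force': 0.0}
hub 888 [0.47805238 0.3452155  0.05368841] ((478.13372802734375, 345.0664367675781), (33.690818786621094, 34.29619216918945), 48.835567474365234) 0.0017077282630729369 -0.006689625219684108
stone ((701.9103393554688, 21.253276824951172), (146.55227661132812, 124.78484344482422), 3.6888413429260254)
stone ((700.765625, 20.334949493408203), (151.11669921875, 125.78104400634766), 3.5499699115753174)
```

View pics/f.png

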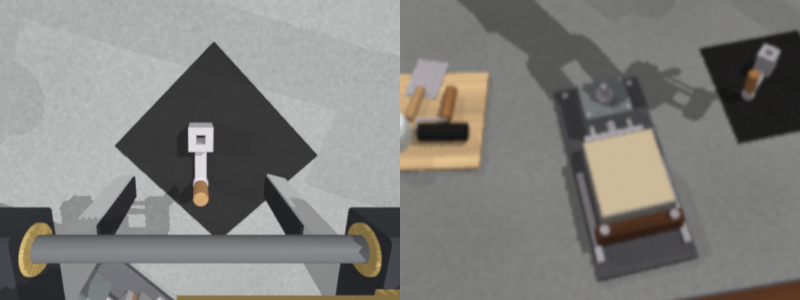

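The crank lies flat on the mat (hub at (200,137), top at z 0.0537, tilt under 0.01). The stone is unmoved with the jaw against it, the board items are untouched and the arm is clear, so I'm handing in.

```bash
python3 -c "
from bench import robot
print(robot.close_job())"
```

```text
the job is handed in; nothing more can be done
None
```

I handed the job in at about 22 s: the crank went fully home without forcing, clamped the stone, and now lies flat on the mat. Peak handle load was about 7.6 N over free running, above the 4–5 N firm range but under the 10 N limit; the final clamp force wasn't measured and relies on the screw holding its stated 40 N or so.

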